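# Clip the marker onto the filled tray's board

### The job

The tray that is filled with tubs has been checked: mark it with the large clip. Squeeze the handles of the large sprung clip to open its jaws, lift it off its stand, and let it close on the top edge of the filled tray's white board, about the middle of that edge, upright and with its jaw lips wholly down on the board. Leave it clipped there.

Things in the scene. Friction and masses are not known exactly. Their poses are not given: they have to be found in the camera images.
- clip_pivot (a point): Middle of the hinge pin of the large steel sprung clip (90 g, 60 mm wide; the small one is 24). Clipped: y along the pin, z up, x across the jaws. Two handle plates, 48 mm wide, rise to 43 mm above the pin, spread to 51 mm over their outsides at the top; pinched along x 33 mm above the pin they come upright, 22 mm over all. Jaws reach 45 mm below the pin; the lips are the lowest 14 mm.
- clip_jaw (a joint): Opening angle of the large clip: 0 closed on a 6 mm thick thing, -0.13 shut on nothing, 0.63 fully open at its stop (lips 33 mm apart at the tips, 24 mm at their upper edge). Full opening takes about 10 N at the handles; grip with 20 to 30 N. Both halves swing equally, so the pin stays midway between the fingers. Let go, and the spring shuts it.
- filled_board_top (a point): Middle of the top edge of the white board fixed upright on the near side of the filled tray (green basket 150 x 180 x 60 mm with six tubs; the other is empty). Board 6 mm thick (x), 110 mm wide (y), top 160 mm above the table; z up. Tray immovable, tubs end at 75 mm. With the pin 15 to 25 mm above this edge the lips are wholly on the board; at 5 mm the pin touches it.
- stand: Clip stand, immovable: grey base 60 x 230 x 12 mm with a white upright blade 6 mm thick (x), 220 mm long (y), top 100 mm above the table. Both clips start upright, jaws down, biting the blade, pins about 55 mm to either side of its middle, the large clip's pin 20 mm above the blade's top. Origin under the base's centre, z up.
Mind the look-alikes: they are no part of the job. What is shaped like the part that bears clip_pivot but yellow is not meant.

How it is judged (in metres and radians):
On the way:
1. the large clip is held with its jaws open at the filled tray's board (value of joint clip_jaw above 0.15 rad and horizontal distance between clip_pivot and filled_board_top below 0.05 m), for 0.1 s.
At the end, for the whole second after the job is handed in: The large clip is closed on the filled tray's board (jaw angle between -0.06 and 0.1 rad and still), its pin over the top edge: at most 35 mm above it, within 25 mm of its middle along the board and 12 mm across it, upright within 0.25 rad and in line with the board within 0.2 rad (value of joint clip_jaw between -0.06 and 0.1 rad and z of clip_pivot in the frame of filled_board_top between 0 and 0.035 m and y of clip_pivot in the frame of filled_board_top between -0.025 and 0.025 m and x of clip_pivot in the frame of filled_board_top between -0.012 and 0.012 m and angle between clip_pivot's own z axis and vertical below 0.25 rad and angle between the y axis of clip_pivot and the y axis of filled_board_top, either way round below 0.2 rad and velocity of joint clip_jaw between -0.1 and 0.1 rad/s); the robot touches nothing.
It also fails if it takes over 38 s, if anything falls off the work surface, if the arm or the gripper's body presses on something with over 40 N, if the wrist force passes 120 N, or if a joint passes its speed limit or range.

### The arm

A 7-joint arm with a two-finger parallel gripper is mounted at the origin on the work surface. World frame = base frame: x ahead of the robot, y to its left, z up, the work surface at z = 0. Lengths are in m, angles in degrees, forces in N, time in s.
With the tool pointing down it reaches from about 0.4 to 0.75 m from the base axis. Payload 19.5 kg.
Tool frame: the origin (TCP) lies at the very end of the fingers, on their centre line; the grasp point (between the pads) lies 19 mm behind it; z points along the fingers, x is the direction in which the jaws open and shut, and the axes are right-handed (so a half turn about z gives the same grasp; the last joint's range is limited). The gripper opens to 85 mm and grips with 20 to 120 N. Pads are 22 mm wide; open, the fingers measure 114 mm over their backs; the gripper's body (76 mm by 85 mm) begins 54 mm behind the grasp point. The pads swing forward as they close: fully open they stand 13 mm farther back than shut.
Start: joints at [-75.728, 40.479, -1.581, 85.061, 1.261, 54.483, -4.326], TCP at [0.165, 0.551, 0.231] pointing down, gripper open.
Joint ranges: [-155.06, 155.06], [-18.47, 123.98], [-90, 86.84], [0, 140.48], [-83.41, 263.41], [0, 116], [-161.91, 161.91]. Speed limits (degrees/s): [108.29, 108.29, 147.25, 147.25, 172.46, 172.46, 172.46].

### API

Orientations are given as [roll, pitch, yaw] about the fixed x, y, z axes, in that order (R = Rz(yaw) Ry(pitch) Rx(roll)).
In Python, from rig import observe, capture, calibration, hand_in, outline_of, pinpoint gives the robot as it stands.
- The arm moves only by the shell command python3 -m inch 'ROWS' [OPENING]. ROWS is JSON, a list of rows, each a list of 4 numbers: the shift along the tool's x, y, z in units of 0.25 m (1.0 is 0.25 m), then the turn about the tool's z in units of 0.5 rad (1.0 is 0.5 rad). A call has 1 to 10 rows; each row shifts and turns the commanded pose from where the row before left it, along the tool's axes as they then stand; what a row does not reach is not made up. A row lasts 1/10 s, in which the tool goes at most 50 mm and 8.59 degrees, less where a joint would pass 70% of its speed; a pose out of reach is approached as far as the arm can. A call with a number of a shift or a turn outside -1 to 1 is refused whole. A call with a gripper value outside its range is refused whole. OPENING is the opening, from 0 (shut) to 1 (fully open), set as the call begins (- or left out, the last holds). The fingers move at their own pace and stop on an object; the grip force is fixed at half the most. Time passes only in rows, so rows that do not move let the fingers close. It gives the time, the measured TCP pose, the force and the opening at its end, in the units of the state.
- observe(): the state, without advancing time (a new reading comes with each control period).
- capture(name): name is "side" or "top"; returns the picture (420x560x3 uint8, red, green, blue); there is no depth.
- calibration(name): a dict with "mtx" (3x3 intrinsics, pixels), "eye" and "attitude" of the camera in the world. Camera axes: x right, y up, looking along -z (the intrinsics and any distortion apply to the point x, -y, -z); pixel columns grow to the right and rows downward; lengths in m; the calibration is good to about 2 mm. A picture is of the moment at which its call begins. calibration takes no time and is no camera call.
- hand_in(): hands the job in, once; it reports no verdict.
Trained networks look in the newest picture that a camera, given by its name, has taken for a name from the list of things; names that differ only in an ending like _2 or _b are one class to them, and where a whole thing is asked for, a point or a joint stands for the part that bears it (a point fixed in the world has none). Each returns a list of dicts, best first, with "confidence" (0 to 1); they miss things now and then, are a little off and sometimes report something else, mostly with a low value. They report only what shows in the picture. A call takes as long as a camera call. They do not tell look-alikes from the thing itself.
- outline_of(camera, target): "pixels" (420x560 bool, what is visible of it).
- pinpoint(camera, target): "position" ([x, y, z] in m, in world coordinates, good to about 4 mm: a listed point, or the origin of a listed thing).
The state is a dict: "time_s": time; "qpos": joint angles; "qvel": joint speeds; "joint_torque": joint torques, N m; "ee_pos": TCP position; "tcp_rot": TCP orientation; "force": force on the tool from outside, world axes, zero at the start; "ft_torque": the same for the moment, N m; "finger_gap": finger opening in m.
Only numpy, scipy, OpenCV 4.12 (cv2) and the standard library are available. Lean on these libraries where they do the work, as an engineer would, in place of code of your own. Each camera call takes 0.05 s, during which the arm holds its last target.

## Working session

There is one attempt and no reset: what is moved stays moved. The work goes in short steps, Python scripts to look and compute and a shell command to move; the robot and the scene stay as the last step left them, time stands still between calls to the robot, and variables do not carry over. Pictures are saved under pics/ and viewed, and the job is handed in when it is done.

```bash
mkdir -p pics; ls
cat > h.py <<'E'
import numpy as np,cv2
from rig import *
def snap(c,n):
    im=capture(c); cv2.imwrite(f'pics/{n}.png',im[:,:,::-1]); return im
def proj(c,P):
    k=calibration(c); A=np.array(k['attitude'],float)
    return k,A
E
python3 - <<'E'
from h import *
for c in('side','top'):
    snap(c,c+'0'); print(calibration(c))
    for t in('clip_pivot','filled_board_top','stand'):
        print(c,t,[(np.round(d['position'],4).tolist(),round(d['confidence'],2)) for d in pinpoint(c,t)])
o=observe(); print(o['time_s'],o['ee_pos'],o['tcp_rot'],o['force'],o['finger_gap'])
E
```

```text
pics
{'mtx': array([[448.67314074,   0.        , 276.09423263],
       [  0.        , 448.67314074, 206.53896476],
       [  0.        ,   0.        ,   1.        ]]), 'eye': array([ 0.27384072, -0.59971335,  0.83200899]), 'attitude': array([ 40.85172324,   0.17290904, -21.19253817])}
side clip_pivot [([0.3469, 0.0392, 0.0444], 0.59), ([0.4481, 0.0166, 0.1199], 0.55)]
side filled_board_top [([0.6045, 0.263, 0.1565], 0.8)]
side stand [([0.446, 0.0182, 0.1206], 0.49)]
{'mtx': array([[466.51314927,   0.        , 285.26274098],
       [  0.        , 466.51314927, 204.8226393 ],
       [  0.        ,   0.        ,   1.        ]]), 'eye': array([ 0.40614255, -0.02074322,  1.01357417]), 'attitude': array([  3.65145576,   1.09026149, -90.1220195 ])}
top clip_pivot [([0.4443, 0.0213, 0.12], 0.82), ([0.3424, 0.045, 0.0437], 0.79)]
top filled_board_top [([0.6041, 0.2662, 0.1566], 0.98)]
top stand [([0.4513, 0.0682, -0.0006], 0.96)]
0.4 [0.16484374 0.55081033 0.23121851] [1.79999329e+02 1.23520610e-02 7.33379202e+01] [ 0.68474825  0.67105984 -0.49459258] 0.08561256606568726
```

View pics/side0.png

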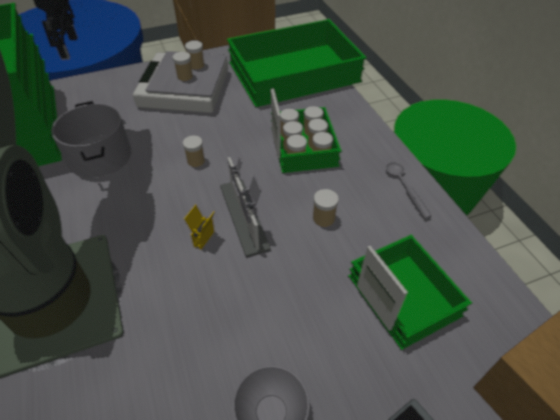

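View pics/top0.png

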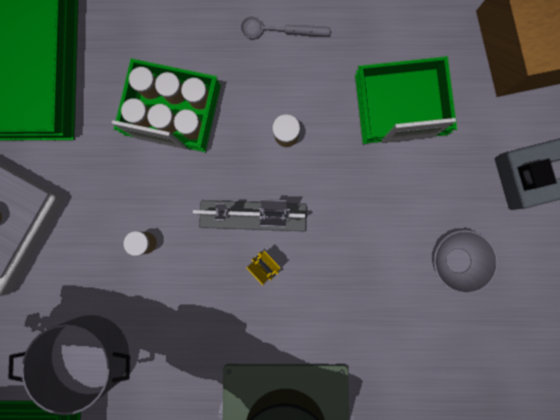

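The side view shows the grey large clip at about (247,215) on the stand and the yellow decoy at (201,226). The filled tray, with its board, is at (277,120). In the top view the large clip is at (273,211), the stand at (253,215) and the filled tray's board at (148,131). I'll zoom in to get the line directions.

```bash
cat >> h.py <<'E'
from scipy.spatial.transform import Rotation as Ro
def cam(c):
    k=calibration(c); R=Ro.from_euler('xyz',k['attitude'],degrees=True).as_matrix(); return k['mtx'],np.array(k['eye']),R
def px(c,P):
    K,e,R=cam(c); p=R.T@(np.array(P)-e); q=K@np.array([p[0],-p[1],-p[2]]); return q[:2]/q[2]
def onz(c,u,v,z):
    K,e,R=cam(c); d=np.linalg.inv(K)@[u,v,1]; d=R@np.array([d[0],-d[1],-d[2]]); return e+d*(z-e[2])/d[2]
E
python3 - <<'E'
from h import *
print(px('top',[.444,.0213,.12]),px('side',[.448,.0166,.12]),px('top',[.604,.266,.1566]))
im=cv2.imread('pics/top0.png')
a=cv2.resize(im[190:240,185:315],None,fx=6,fy=6,interpolation=cv2.INTER_CUBIC)
b=cv2.resize(im[105:160,100:230],None,fx=5,fy=5,interpolation=cv2.INTER_CUBIC)
b=cv2.copyMakeBorder(b,0,0,0,a.shape[1]-b.shape[1],cv2.BORDER_CONSTANT)
cv2.imwrite('pics/z0.png',np.vstack([a,b])[:600])
s=cv2.imread('pics/side0.png')
cv2.imwrite('pics/z1.png',cv2.resize(s[80:260,180:360],None,fx=3.2,fy=3.2,interpolation=cv2.INTER_CUBIC))
E
```

```text
[272.16954973 214.86318954] [248.74009613 198.82474915] [140.56535567 128.98645778]
```

View pics/z0.png

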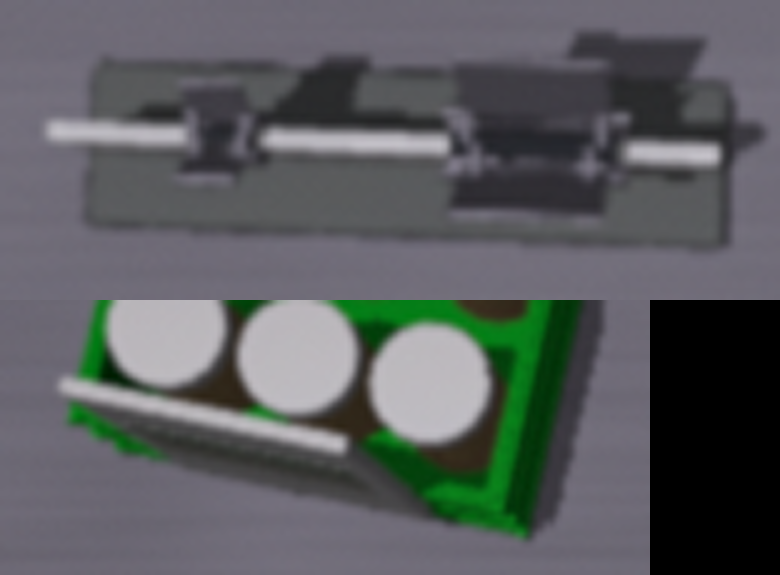

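View pics/z1.png

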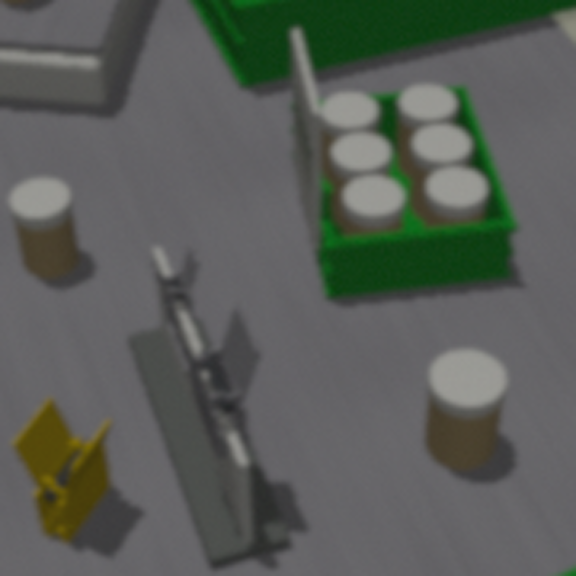

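In the zooms, the blade's top edge runs from (192.7,211.8) to (305,215.5). The board's top edge runs from (112.4,122) to (169.6,134). The large clip is centred near (273.7,213.5).

Run:
```python
from h import *
def L(a,b,z):
    A=onz('top',*a,z);B=onz('top',*b,z);d=A-B
    print('mid',(A+B)/2,'len',np.hypot(*d[:2]),'dir deg',np.degrees(np.arctan2(d[1],d[0])))
L((192.7,211.8),(305,215.5),.1)
L((112.4,122),(169.6,134),.16)
print('clip', onz('top',185+532/6,190+140/6,.12),'handle ends y', onz('top',185+452/6,190+140/6,.16)[1],onz('top',185+605/6,190+140/6,.16)[1],
 'handles x',onz('top',185+530/6,190+65/6,.163)[0],onz('top',185+530/6,190+213/6,.163)[0])
```

```text
mid [0.44737512 0.06833507 0.1       ] len 0.22099837698749383 dir deg 87.9439809742353
mid [0.60509573 0.26418902 0.16      ] len 0.11020227045781882 dir deg 77.76276344316912
clip [0.44692832 0.01842496 0.12      ] handle ends y 0.04113390108362046 -0.005626950411852839 handles x 0.46785226119673873 0.4227679346024451
```

```bash
python3 -m inch '[[0,0,0,0.263],[0,0,0,0.263],[0,0,0,0.263],[0,0,0,0.263],[0,0,0,0.263],[0,0,0,0.263],[0,0,0,0.263],[0,0,0,0.263],[0,0,0,0.263],[0,0,0,0.263]]' 1
cat >> h.py <<'E'
def delta(P,yaw):
    o=observe(); R=Ro.from_euler('xyz',o['tcp_rot'],degrees=True).as_matrix()
    d=R.T@(np.array(P)-o['ee_pos']); y=(o['tcp_rot'][2]-yaw+180)%360-180
    print('t',o['time_s'],'pos',np.round(o['ee_pos'],4),'rot',np.round(o['tcp_rot'],2),'F',np.round(o['force'],1),'gap',round(o['finger_gap'],4))
    print('units: shift',np.round(d/.25,3),'turn',round(np.radians(y)/.5,3),'q',np.round(o['qpos'],0))
E
python3 -c "
from h import *
delta([.38,.35,.25],-2.06);delta([.4456,.018,.20],-2.06)"
```

```text
time_s: 1.4
ee_pos: [0.1648, 0.5509, 0.2313]
tcp_rot: [180.0, 0.0, -2.3]
force: [-0.5, 1.1, 0.1]
finger_gap: 0.0853
t 1.4 pos [0.1648 0.5509 0.2313] rot [180.     0.    -2.31] F [-0.5  1.1  0.1] gap 0.0853
units: shift [ 0.893  0.768 -0.075] turn -0.009 q [-87.  42.  21.  85. -17.  56. -63.]
t 1.4 pos [0.1648 0.5509 0.2313] rot [180.     0.    -2.31] F [-0.5  1.1  0.1] gap 0.0853
units: shift [1.208 2.084 0.125] turn -0.009 q [-87.  42.  21.  85. -17.  56. -63.]
```

```bash
python3 -m inch '[[0.11,0.096,-0.01,0],[0.11,0.096,-0.01,0],[0.11,0.096,-0.01,0],[0.11,0.096,-0.01,0],[0.11,0.096,-0.01,0],[0.11,0.096,-0.01,0],[0.11,0.096,0,0],[0.11,0.096,0,0],[0,0,0,-0.009],[0,0,0,0]]'
python3 -m inch '[[0.03,0.13,0,0],[0.03,0.13,0,0],[0.03,0.13,0,0],[0.03,0.13,0,0],[0.03,0.13,0,0],[0.03,0.13,0,0],[0.03,0.13,0,0],[0.03,0.13,0,0],[0.03,0.13,0,0],[0.03,0.13,0,0]]'
python3 -c "
from h import *
delta([.4456,.018,.20],-2.06)"
```

```text
time_s: 2.4
ee_pos: [0.3782, 0.351, 0.2463]
tcp_rot: [-180.0, 0.0, -1.8]
force: [-1.4, 0.4, -0.9]
finger_gap: 0.0852
time_s: 3.4
ee_pos: [0.4431, 0.0239, 0.2464]
tcp_rot: [-180.0, -0.0, -1.7]
force: [0.5, -0.3, -0.5]
finger_gap: 0.0855
t 3.4 pos [0.4431 0.0239 0.2464] rot [-1.7998e+02 -1.0000e-02 -1.6500e+00] F [ 0.5 -0.3 -0.5] gap 0.0855
units: shift [0.011 0.024 0.185] turn 0.014 q [-16.  29.  15. 110. -11.  42.   3.]
```

```bash
python3 -m inch '[[0.011,0.024,0.04,0.014],[0,0,0.06,0],[0,0,0.06,0],[0,0,0,0],[0,0,0,0]]'
python3 -c "
from h import *
delta([.4456,.018,.134],-2.06)
im=snap('side','s1')
cv2.imwrite('pics/s1z.png',cv2.resize(im[80:280,150:350,::-1],None,fx=3,fy=3,interpolation=cv2.INTER_CUBIC))
print([(d['position'],d['confidence']) for d in pinpoint('side','clip_pivot')])"
```

```text
time_s: 3.9
ee_pos: [0.4456, 0.0188, 0.2065]
tcp_rot: [-180.0, 0.0, -2.1]
force: [0.2, 0.0, -0.0]
finger_gap: 0.0852
t 3.9 pos [0.4456 0.0188 0.2065] rot [-1.80e+02  2.00e-02 -2.08e+00] F [ 0.2  0.  -0. ] gap 0.0852
units: shift [0.    0.003 0.29 ] turn -0.001 q [-14.  33.  13. 113. -12.  35.   5.]
[([0.3438, 0.0388, 0.0465], 0.66), ([0.4439, 0.0176, 0.1188], 0.59)]
```

View pics/s1z.png

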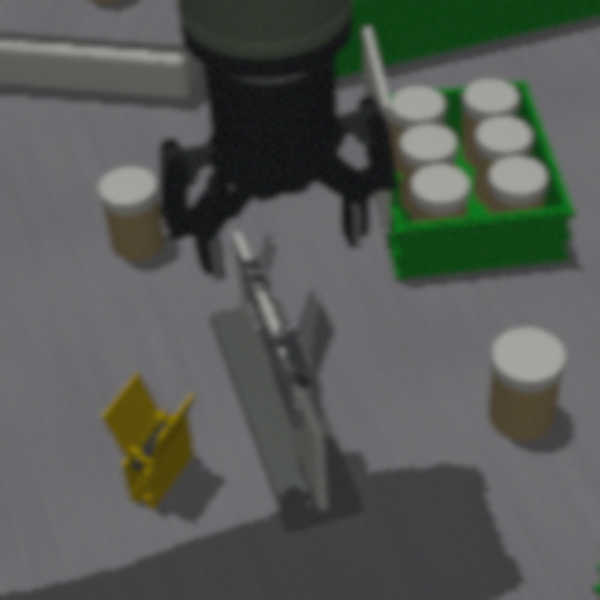

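The side view shows the open fingers on either side of the clip's axis: tips at (210,265) and (355,235) in the zoom, clip handles at (265,330). I'll go down.

```bash
python3 -m inch '[[0,0.003,0.06,0],[0,0,0.06,0],[0,0,0.06,0],[0,0,0.06,0],[0,0,0.05,0],[0,0,0,0],[0,0,0,0]]'
python3 -c "
from h import *
delta([.4456,.018,.134],-2.06)
im=snap('side','s2')
cv2.imwrite('pics/s2z.png',cv2.resize(im[120:270,170:320,::-1],None,fx=4,fy=4,interpolation=cv2.INTER_CUBIC))"
```

```text
time_s: 4.7
ee_pos: [0.4458, 0.0174, 0.1344]
tcp_rot: [-180.0, -0.0, -2.1]
force: [-0.8, 1.1, -0.7]
finger_gap: 0.0852
t 4.7 pos [0.4458 0.0174 0.1344] rot [-1.80e+02 -3.00e-02 -2.14e+00] F [-0.8  1.1 -0.7] gap 0.0852
units: shift [-0.001 -0.002  0.002] turn -0.003 q [-11.  41.   9. 118. -15.  23.   7.]
```

View pics/s2z.png

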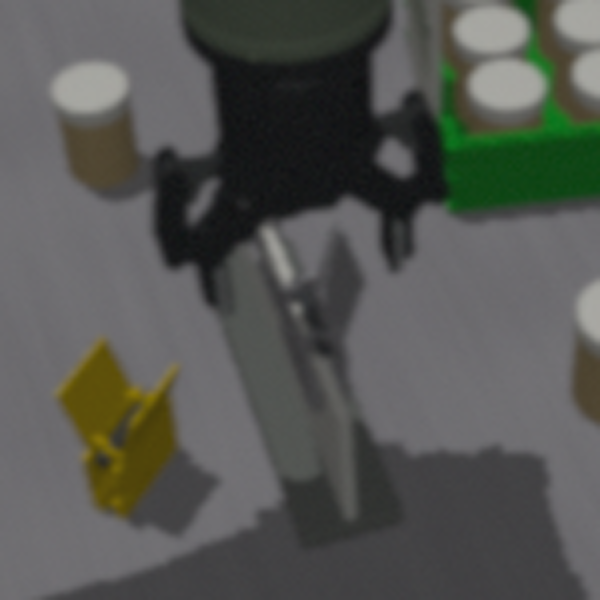

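The side view shows the fingers straddling the clip handles, tips at (215,300) and (395,260) in the zoom and the pin at (310,310). The forces are near zero, so I'll close.

```bash
python3 -m inch '[[0,0,0,0],[0,0,0,0],[0,0,0,0],[0,0,0,0],[0,0,0,0],[0,0,0,0],[0,0,0,0],[0,0,0,0],[0,0,0,0],[0,0,0,0]]' 0
python3 -c "
from h import *
delta([.4456,.018,.134],-2.06)
im=snap('side','s3');print([(d['position'],d['confidence']) for d in pinpoint('side','clip_pivot')])
cv2.imwrite('pics/s3z.png',cv2.resize(im[120:270,170:320,::-1],None,fx=4,fy=4,interpolation=cv2.INTER_CUBIC))"
```

```text
time_s: 5.75
ee_pos: [0.4456, 0.0173, 0.1338]
tcp_rot: [180.0, 0.0, -2.1]
force: [-0.8, 0.3, -1.4]
finger_gap: 0.0193
t 5.75 pos [0.4456 0.0173 0.1338] rot [179.99   0.    -2.15] F [-0.8  0.3 -1.4] gap 0.0193
units: shift [ 0.    -0.003 -0.001] turn -0.003 q [-11.  41.   9. 118. -15.  23.   7.]
[([0.3438, 0.0389, 0.0453], 0.8), ([0.444, 0.0177, 0.1119], 0.76)]
```

View pics/s3z.png

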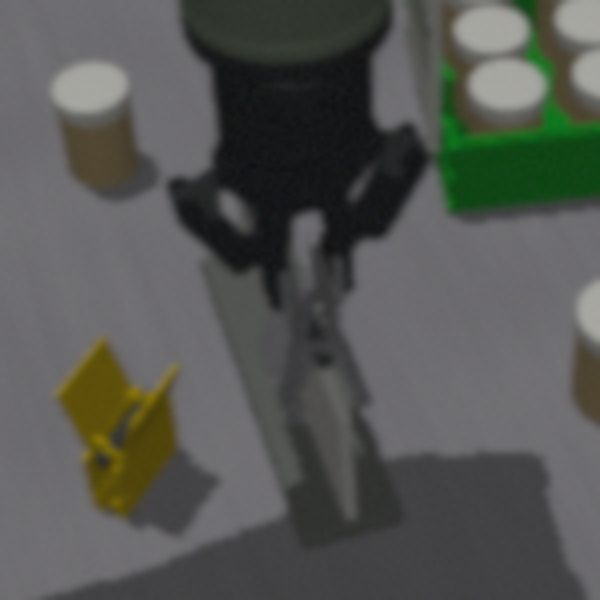

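The clip is pinched open (gap 19 mm) with its jaws spread around the blade. The pin now sits a little lower, at about z 0.112. I'll lift straight up.

```bash
python3 -m inch '[[0,0,-0.03,0],[0,0,-0.05,0],[0,0,-0.06,0],[0,0,-0.06,0],[0,0,-0.06,0],[0,0,-0.06,0],[0,0,-0.06,0],[0,0,-0.06,0],[0,0,-0.05,0],[0,0,-0.02,0]]'
python3 -c "
from h import *
delta([.6051,.2642,.27],-12.24)
im=snap('side','s4');print([(d['position'],d['confidence']) for d in pinpoint('side','clip_pivot')])
snap('top','t4');print([(d['position'],d['confidence']) for d in pinpoint('top','clip_pivot')])
cv2.imwrite('pics/s4z.png',cv2.resize(im[60:260,150:350,::-1],None,fx=3,fy=3,interpolation=cv2.INTER_CUBIC))"
```

```text
time_s: 6.85
ee_pos: [0.4457, 0.0173, 0.2627]
tcp_rot: [-180.0, -0.1, -2.2]
force: [-0.5, 0.4, -1.0]
finger_gap: 0.0197
t 6.85 pos [0.4457 0.0173 0.2627] rot [-1.7999e+02 -8.0000e-02 -2.1500e+00] F [-0.5  0.4 -1. ] gap 0.0197
units: shift [ 0.6   -1.011 -0.028] turn 0.352 q [-16.  28.  16. 108. -10.  45.   3.]
[([0.4439, 0.0197, 0.2403], 0.97), ([0.3445, 0.0391, 0.0452], 0.7)]
[]
```

View pics/s4z.png

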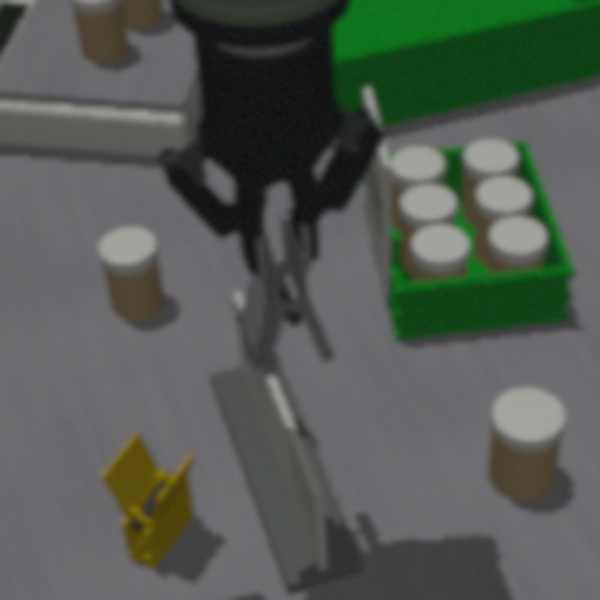

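The clip is off the stand with its jaws open, and the pin is about 22 mm below the TCP. I'll turn it and carry it to just above the board.

```bash
python3 -m inch '[[0.06,-0.1,-0.01,0],[0.06,-0.1,-0.01,0],[0.06,-0.1,-0.01,0],[0.06,-0.1,0,0],[0.06,-0.1,0,0],[0.06,-0.1,0,0],[0.06,-0.1,0,0],[0.06,-0.1,0,0],[0.06,-0.1,0,0],[0.05,-0.1,0,0]]'
python3 -m inch '[[0,0,0,0.12],[0,0,0,0.12],[0,0,0,0.112],[0,0,0,0],[0,0,0,0]]'
python3 -c "
from h import *
delta([.6047,.264,.202],-12.24)
im=snap('side','s5');print([(d['position'],d['confidence']) for d in pinpoint('side','clip_pivot')])
t=snap('top','t5');print([(d['position'],d['confidence']) for d in pinpoint('top','clip_pivot')])
print([(d['position'],d['confidence']) for d in pinpoint('side','filled_board_top')])
cv2.imwrite('pics/s5z.png',cv2.resize(im[30:200,210:380,::-1],None,fx=3.5,fy=3.5,interpolation=cv2.INTER_CUBIC))"
```

```text
time_s: 8.05
ee_pos: [0.6027, 0.2624, 0.2678]
tcp_rot: [180.0, 0.1, -2.2]
force: [-0.4, 0.2, -0.9]
finger_gap: 0.0195
time_s: 8.55
ee_pos: [0.6022, 0.2615, 0.2682]
tcp_rot: [180.0, 0.0, -12.1]
force: [0.1, -0.6, 0.3]
finger_gap: 0.0195
t 8.55 pos [0.6022 0.2615 0.2682] rot [ 1.7996e+02  4.0000e-02 -1.2140e+01] F [ 0.1 -0.6  0.3] gap 0.0195
units: shift [ 0.008 -0.012  0.265] turn 0.004 q [-34.  48.  20.  62. -15.  72. -28.]
[([0.3424, 0.0364, 0.0457], 0.85), ([0.6031, 0.262, 0.2462], 0.73)]
[([0.3414, 0.0453, 0.0441], 0.9), ([0.6024, 0.2655, 0.2433], 0.64)]
[([0.6038, 0.2667, 0.1564], 0.62)]
```

View pics/s5z.png

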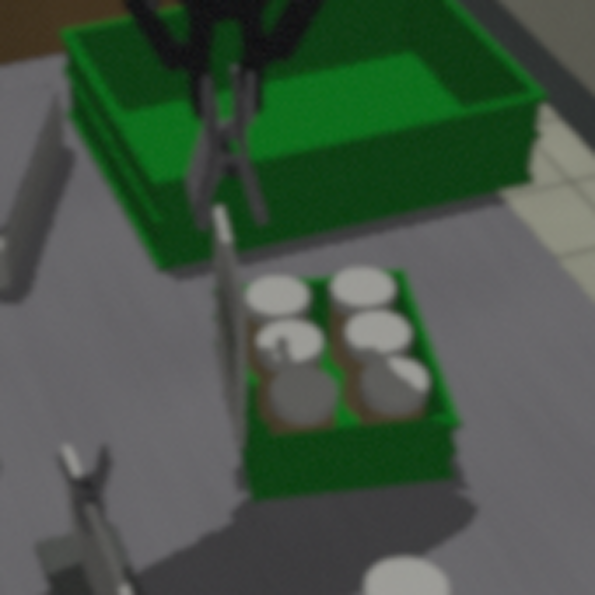

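The side view shows the clip open, straddling the line of the board edge: jaw tips at (205,225) and (262,222), board top at (222,212) in the zoom. I'll make a small correction and lower it, watching the force.

```bash
python3 -m inch '[[0.008,-0.012,0,0.004],[0,0,0.04,0],[0,0,0.04,0],[0,0,0.04,0],[0,0,0.04,0],[0,0,0,0]]'
python3 -m inch '[[0,0,0.03,0],[0,0,0.03,0],[0,0,0.025,0],[0,0,0.02,0],[0,0,0,0],[0,0,0,0]]'
python3 -c "
from h import *
delta([.6047,.264,.202],-12.24)
im=snap('side','s6');print([(d['position'],d['confidence']) for d in pinpoint('side','clip_pivot')])
t=snap('top','t6');print([(d['position'],d['confidence']) for d in pinpoint('top','clip_pivot')])
a=cv2.resize(im[50:180,220:350,::-1],None,fx=3,fy=3,interpolation=cv2.INTER_CUBIC)
b=cv2.resize(t[80:210,80:210,::-1],None,fx=3,fy=3,interpolation=cv2.INTER_CUBIC)
cv2.imwrite('pics/s6z.png',np.hstack([a,b]))"
```

```text
time_s: 9.4
ee_pos: [0.6044, 0.264, 0.2271]
tcp_rot: [179.9, 0.1, -12.3]
force: [1.2, 0.2, 0.4]
finger_gap: 0.0195
time_s: 10.0
ee_pos: [0.605, 0.2641, 0.2027]
tcp_rot: [180.0, -0.0, -12.3]
force: [0.3, 0.1, 0.2]
finger_gap: 0.0195
t 10.0 pos [0.605  0.2641 0.2027] rot [ 1.800e+02 -1.000e-02 -1.234e+01] F [0.3 0.1 0.2] gap 0.0195
units: shift [-0.001  0.001  0.003] turn -0.004 q [-34.  52.  19.  67. -16.  64. -27.]
[([0.6048, 0.2649, 0.177], 0.62), ([0.3432, 0.0372, 0.0466], 0.57)]
[([0.342, 0.0478, 0.0432], 0.81), ([0.6067, 0.2663, 0.1801], 0.69)]
```

View pics/s6z.png

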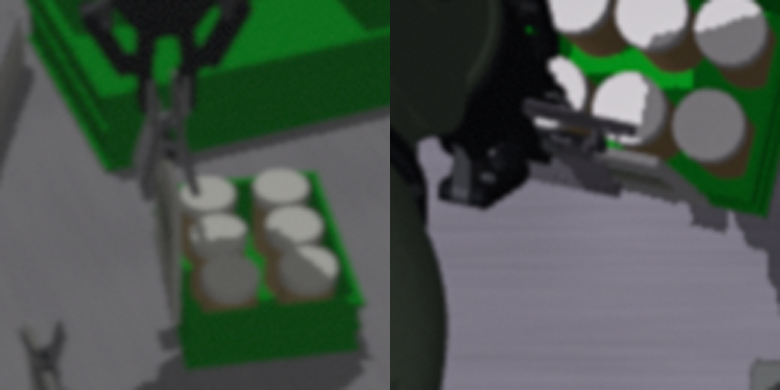

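The jaws straddle the board, with the pin 17–20 mm above the edge and no contact force. Releasing.

```bash
python3 -m inch '[[0,0,0,0],[0,0,0,0],[0,0,0,0],[0,0,0,0],[0,0,0,0],[0,0,0,0],[0,0,0,0],[0,0,0,0]]' 1
python3 -c "
from h import *
delta([.6047,.264,.202],-12.24)
im=snap('side','s7');print([(d['position'],d['confidence']) for d in pinpoint('side','clip_pivot')])
cv2.imwrite('pics/s7z.png',cv2.resize(im[50:180,220:350,::-1],None,fx=4,fy=4,interpolation=cv2.INTER_CUBIC))"
```

```text
time_s: 11.0
ee_pos: [0.6049, 0.2641, 0.2025]
tcp_rot: [180.0, -0.0, -12.3]
force: [-0.3, 0.0, 0.2]
finger_gap: 0.0854
t 11.0 pos [0.6049 0.2641 0.2025] rot [179.99  -0.   -12.35] F [-0.3  0.   0.2] gap 0.0854
units: shift [-0.001  0.001  0.002] turn -0.004 q [-34.  52.  19.  67. -16.  64. -27.]
[([0.6046, 0.2672, 0.1871], 0.72), ([0.3426, 0.0386, 0.0457], 0.66)]
```

View pics/s7z.png

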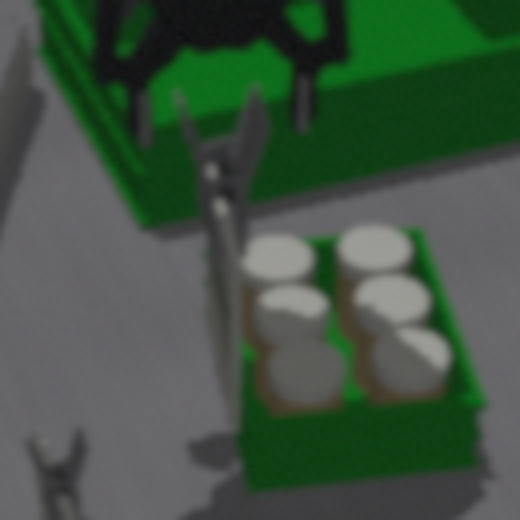

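The clip has closed on the board and the fingers are clear of it, at (140,120) and (305,110). It rose slightly, so I'll retreat upward and measure the pin height.

```bash
python3 -m inch '[[0,0,-0.04,0],[0,0,-0.08,0],[0,0,-0.1,0],[0,0,-0.1,0],[0,0,-0.1,0],[0,0,0,0],[0,0,0,0]]'
python3 -m inch '[[-0.16,0,0,0],[-0.16,0,0,0],[-0.16,0.05,0,0],[-0.16,0.05,0,0],[0,0.1,0,0],[0,0.1,0,0],[0,0,0,0]]'
python3 -c "
from h import *
delta([.6047,.264,.202],-12.24)
im=snap('side','s8');
for i in range(2):
  for c in('side','top'):
    t=snap(c,'t8'+c)
    for n in ('clip_pivot','filled_board_top'): print(c,n,[(np.round(d['position'],4),round(d['confidence'],2)) for d in pinpoint(c,n)])
a=cv2.resize(im[50:180,220:350,::-1],None,fx=3,fy=3,interpolation=cv2.INTER_CUBIC)
b=cv2.resize(t[80:210,80:210,::-1],None,fx=3,fy=3,interpolation=cv2.INTER_CUBIC)
cv2.imwrite('pics/s8z.png',np.hstack([a,b]))"
```

```text
time_s: 11.8
ee_pos: [0.605, 0.264, 0.3081]
tcp_rot: [-180.0, -0.0, -12.4]
force: [-0.3, 0.5, 0.3]
finger_gap: 0.0852
time_s: 12.5
ee_pos: [0.4321, 0.2225, 0.3078]
tcp_rot: [179.9, 0.0, -12.5]
force: [0.1, 0.1, 0.4]
finger_gap: 0.0853
t 12.5 pos [0.4321 0.2225 0.3078] rot [ 1.7995e+02  1.0000e-02 -1.2490e+01] F [0.1 0.1 0.4] gap 0.0853
units: shift [ 0.638 -0.312  0.423] turn -0.009 q [-44.  29.  22.  96. -12.  58. -30.]
side clip_pivot [(array([0.6059, 0.2645, 0.1898]), 0.84), (array([0.3429, 0.0388, 0.0438]), 0.8)]
side filled_board_top [(array([0.6025, 0.2653, 0.158 ]), 0.66)]
top clip_pivot [(array([0.6092, 0.2663, 0.1853]), 0.94), (array([0.3413, 0.042 , 0.0447]), 0.72)]
top filled_board_top [(array([0.6036, 0.2684, 0.1548]), 0.85)]
side clip_pivot [(array([0.6048, 0.2644, 0.1859]), 0.98), (array([0.3414, 0.038 , 0.045 ]), 0.85)]
side filled_board_top [(array([0.6038, 0.265 , 0.1566]), 0.82)]
top clip_pivot [(array([0.6081, 0.2651, 0.1876]), 0.84), (array([0.342 , 0.0446, 0.0449]), 0.79)]
top filled_board_top [(array([0.6039, 0.2654, 0.1556]), 0.69)]
```

View pics/s8z.png

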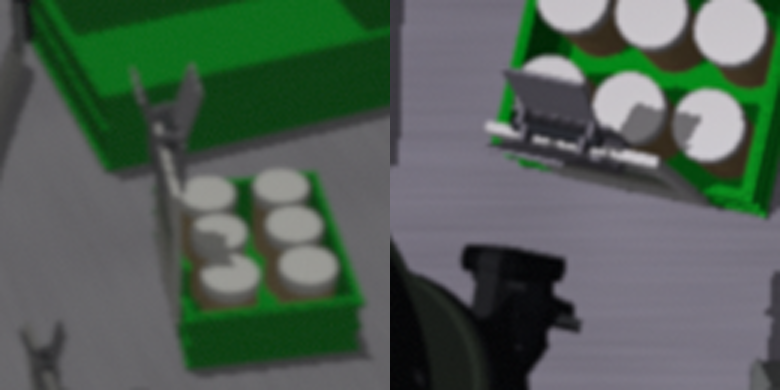

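The clip is closed and upright near the middle of the board. The pin is about 27 mm above the edge, and the point estimates read up to 31. That's inside the 35 mm limit, but "lips wholly on the board" wants 15–25 mm. Releasing raises it about 8 mm. There's plenty of time, so I'll re-pinch it and release about 8 mm lower.

```bash
python3 -m inch '[[0,-0.1,0,0],[0,-0.1,0,0],[0.16,-0.05,0,0],[0.16,-0.05,0,0],[0.16,-0.012,0,0],[0.158,0,0,-0.009],[0,0,0,0],[0,0,0,0]]'
python3 -c "
from h import *
delta([.605,.264,.202],-12.24)"
```

```text
time_s: 13.95
ee_pos: [0.6053, 0.2667, 0.3067]
tcp_rot: [180.0, 0.0, -12.1]
force: [-1.0, 0.2, -0.3]
finger_gap: 0.0853
t 13.95 pos [0.6053 0.2667 0.3067] rot [ 1.7996e+02  4.0000e-02 -1.2140e+01] F [-1.   0.2 -0.3] gap 0.0853
units: shift [0.001 0.01  0.419] turn 0.003 q [-34.  48.  20.  55. -15.  79. -29.]
```

```bash
python3 -m inch '[[0,0.01,0.06,0.003],[0,0,0.06,0],[0,0,0.06,0],[0,0,0.06,0],[0,0,0.06,0],[0,0,0.05,0],[0,0,0.04,0],[0,0,0.03,0],[0,0,0,0],[0,0,0,0]]' 1
python3 -m inch '[[0,0,0,0],[0,0,0,0],[0,0,0,0],[0,0,0,0],[0,0,0,0],[0,0,0,0],[0,0,0,0],[0,0,0,0]]' 0
python3 -c "
from h import *
delta([.605,.264,.192],-12.24)
for c in('side','top'):
    im=snap(c,'s9'+c);print([(d['position'],d['confidence']) for d in pinpoint(c,'clip_pivot')])"
```

```text
time_s: 14.95
ee_pos: [0.6046, 0.2648, 0.203]
tcp_rot: [-180.0, -0.0, -12.2]
force: [0.5, -0.1, 0.4]
finger_gap: 0.0854
time_s: 15.75
ee_pos: [0.6046, 0.2647, 0.2025]
tcp_rot: [180.0, 0.0, -12.2]
force: [-0.2, 0.0, -0.4]
finger_gap: 0.0197
t 15.75 pos [0.6046 0.2647 0.2025] rot [179.99   0.   -12.18] F [-0.2  0.  -0.4] gap 0.0197
units: shift [0.002 0.002 0.042] turn 0.002 q [-34.  52.  19.  67. -16.  64. -27.]
[([0.3442, 0.0407, 0.0445], 0.92), ([0.6036, 0.2639, 0.1779], 0.61), ([0.4475, 0.0664, 0.0022], 0.36)]
[([0.3423, 0.044, 0.0439], 0.91), ([0.6049, 0.2655, 0.1798], 0.78)]
```

Pinched open again, with the pin at about 0.179. I'll lower about 9 mm and release.

```bash
python3 -m inch '[[0,0,0.012,0],[0,0,0.012,0],[0,0,0.012,0],[0,0,0,0],[0,0,0,0]]'
python3 -m inch '[[0,0,0,0],[0,0,0,0],[0,0,0,0],[0,0,0,0],[0,0,0,0],[0,0,0,0],[0,0,0,0],[0,0,0,0]]' 1
python3 -m inch '[[0,0,-0.04,0],[0,0,-0.08,0],[0,0,-0.1,0],[0,0,-0.1,0],[0,0,-0.1,0],[0,0,0,0],[0,0,0,0]]'
python3 -m inch '[[-0.16,0,0,0],[-0.16,0,0,0],[-0.16,0.05,0,0],[-0.16,0.05,0,0],[0,0.1,0,0],[0,0.1,0,0],[0,0,0,0]]'
python3 -c "
from h import *
im=snap('side','s10');
for i in range(2):
  for c in('side','top'):
    t=snap(c,'t10'+c)
    for n in ('clip_pivot','filled_board_top'): print(c,n,[(np.round(d['position'],4),round(d['confidence'],2)) for d in pinpoint(c,n)])
a=cv2.resize(im[50:180,220:350,::-1],None,fx=3,fy=3,interpolation=cv2.INTER_CUBIC)
b=cv2.resize(t[80:210,80:210,::-1],None,fx=3,fy=3,interpolation=cv2.INTER_CUBIC)
cv2.imwrite('pics/s10z.png',np.hstack([a,b]))"
```

```text
time_s: 16.45
ee_pos: [0.6046, 0.2647, 0.1935]
tcp_rot: [180.0, 0.0, -12.2]
force: [-1.1, 0.0, -0.4]
finger_gap: 0.0196
time_s: 17.25
ee_pos: [0.6046, 0.2647, 0.1935]
tcp_rot: [180.0, 0.0, -12.2]
force: [-1.6, -0.5, 0.0]
finger_gap: 0.0854
time_s: 17.95
ee_pos: [0.6046, 0.2647, 0.2991]
tcp_rot: [-180.0, -0.0, -12.2]
force: [-0.3, 0.0, -0.9]
finger_gap: 0.0856
time_s: 18.65
ee_pos: [0.4318, 0.2226, 0.2988]
tcp_rot: [179.9, 0.0, -12.3]
force: [-0.3, 0.6, 0.3]
finger_gap: 0.085
side clip_pivot [(array([0.3421, 0.0397, 0.046 ]), 0.96), (array([0.6056, 0.2678, 0.1783]), 0.59)]
side filled_board_top [(array([0.6049, 0.2677, 0.1581]), 0.69)]
top clip_pivot [(array([0.6083, 0.2665, 0.1793]), 0.57), (array([0.3397, 0.0427, 0.0434]), 0.56)]
top filled_board_top [(array([0.603 , 0.267 , 0.1577]), 0.96)]
side clip_pivot [(array([0.3425, 0.039 , 0.0441]), 0.98), (array([0.6054, 0.2653, 0.1822]), 0.92)]
side filled_board_top [(array([0.6045, 0.2673, 0.1568]), 0.94)]
top clip_pivot [(array([0.3412, 0.0438, 0.0462]), 0.83), (array([0.6048, 0.2699, 0.1802]), 0.79)]
top filled_board_top [(array([0.6025, 0.2696, 0.1581]), 0.7)]
```

View pics/s10z.png

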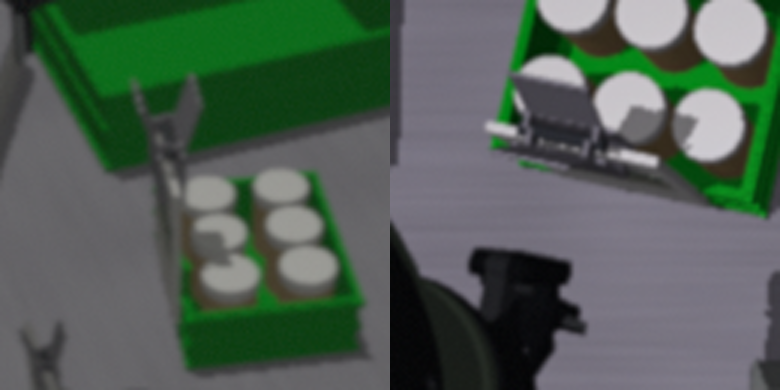

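The pin is now about 20–22 mm above the edge, centred and in line with it. In the zoomed top view the clip is at about x=565 and the board's middle at 573. The arm is clear, so I'll hand in.

```bash
python3 -c "
from rig import *
hand_in()"
```

```text
the job is handed in; nothing more can be done
```

The large clip is closed on the top edge of the filled tray's board, and I handed the job in at about 19 s of the 38 s allowed.

I pinched it open, lifted it off the stand, carried it to the board, lowered it over the edge and released it. After the first release the pin sat about 27 mm above the edge (the point estimates read up to 31). I pinched it again, lowered it 9 mm and released it once more.

- **Pin height:** 20–25 mm above the edge, most likely about 20. The point network reads the board top 2–3 mm low, which accounts for the higher readings.
- **Position on the board:** the pin is within a few millimetres of the middle along the board. Most readings put it within about 3 mm across the board; two top-view readings gave about 5–6 mm. The side view and the closed jaws make the smaller figure more likely.
- **Alignment and closure:** in the pictures the clip is upright, in line with the board and shut. I did not measure the jaw angle directly.
- **Robot:** it stands clear of everything, and forces read about 2 N or less whenever I checked.

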